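# Lay the drink carton down in the lunch box and shut the lid

### The arm

A 6-joint arm with a two-finger parallel gripper is mounted at the origin on a cart in front of the work surface, level with it; the furniture and walls round the work are solid. World frame = base frame: x ahead of the robot, y to its left, z up, the work surface at z = 0. Lengths are in m, angles in rad, forces in N, time in s.
With the tool pointing down it reaches from about 0.275 to 1 m from the base axis. Payload 8.4 kg.
Tool frame: the origin (TCP) lies on the centre line of the jaws, within the pads' length; the fingertips stand 17 mm ahead of it and the grasp point (between the pads) lies 2 mm behind it (bot.tcp_to_tips is the z of the fingertips in the tool frame, in m); z points along the fingers, y is the line along which they close (so a half turn about z gives the same grasp; the last joint's range is limited). The gripper opens to 85 mm and grips with 20 to 120 N. Pads are 22 mm wide; open, the fingers measure 114 mm over their backs; the gripper's body (76 mm by 85 mm) begins 54 mm behind the grasp point. The pads swing forward as they close: fully open they stand 13 mm farther back than shut.
Start: joints at [-1.297, 0.353, 1.633, -0, 1.155, -0.002], TCP at [0.17, -0.601, 0.248] pointing down, gripper open.
Joint ranges: [-2.63, 2.63], [-0.92, 2.1], [0.06, 2.66], [-1.3, 4.44], [0, 2.69], [-3.02, 3.02]. Speed limits (rad/s): [2.22, 2.22, 2.79, 3.14, 3.14, 3.14].

### API

Orientations are given as a unit quaternion [x, y, z, w].
In Python, from workcell import bot, hand, kinematics, get_obs, vision, hand_in gives the robot as it stands. The module is installed in compiled form; this text tells all that it offers. Calls block until the motion is done:
- bot.reach(position, orientation): joint-space move of the TCP to a pose.
- bot.servo_line(position, ori=None, velocity=0.15): straight line of the TCP; ori=None keeps the orientation; velocity is the mean speed in m/s.
- bot.goto_joints(angles): joint-space move.
- hand.move_gripper(opening, strength=None): finger opening in m; strength is the grip in N (None keeps the last); returns when the fingers have stopped.
- bot.dwell(seconds).
- kinematics.solve_ik(position, orientation): joint angles nearest the present ones, or None.
- get_obs(): the state.
- vision.read_camera(name): name is "scene" or "top" or "wrist"; returns a dict with "frame" (400x640x3 uint8, red, green, blue), "intrinsics" (3x3 intrinsics, pixels), "dist" ([k1, k2, p1, p2, k3] as OpenCV has them; the pictures are not rectified), "view" (4x4, takes a point from world to camera coordinates). Camera axes: x right, y down, z forward; pixel columns grow to the right and rows downward; lengths in m; the calibration is good to about 2 mm. A picture is of the moment at which its call begins. There is no depth.
A pose or a line that the arm cannot do raises bot.IKError and nothing moves.
- hand_in(): hands the job in; it is judged then, once.
The state is a dict: "time_s": time; "joint_pos": joint angles; "joint_vel": joint speeds; "joint_efforts": joint torques, N m; "position": TCP position; "orientation": TCP orientation; "wrist_force": force on the tool from outside, world axes, zero at the start; "ft_torque": the same for the moment, N m; "gripper_width": finger opening in m; "grip_force": force on a finger pad.
Only numpy, scipy, OpenCV 4.12 (cv2) and the standard library are available. Lean on these libraries where they do the work, as an engineer would, in place of code of your own. Each camera call takes 0.05 s, during which the arm holds its last target. There are 200 camera calls.

### The job

The lid of the lunch box cannot shut because the drink carton is standing on end in its bay. Gently push the carton near its top with the fingertips so that it topples along the empty middle of the bay and lies flat on the bay's floor, then push the open lid over from behind until it is fully shut. Do not squeeze the carton or pick it up, and leave the other things on the table where they stand.

Things in the scene. Friction and masses are not known exactly. Their poses are not given: they have to be found in the camera images.
- lunch_box: White rigid lunch box, 150 (its x) x 254 (its y) x 60 mm high outside, walls and floor 4 mm, fixed to the table. Origin: centre of its underside, z up, x away from the robot to the hinge side, y along its long side. A lengthwise divider 46 mm high (middle at x = -13 mm) parts the drink bay on the robot's side from a wide strip on the hinge side that holds a fork and two cherry tomatoes.
- drink_bay (a point): Centre of the drink bay's floor, at (-43, 0, 4) mm in the lunch box's frame. The bay is 56 mm wide (along the box's x) and 246 mm long (along the box's y, end walls' inner faces at y = -123 and 123 mm). The drink carton stands near one end of it and a loose cherry tomato (32 mm across, 24 mm high) lies near the other end; which end is which varies.
- drink_carton: Plain cardboard drink carton, 48 (its x) x 38 (its y) x 118 mm tall (its z), about 0.2 kg, loose. Origin: centre of its underside. It starts standing on the bay's floor, 38 mm side along the bay, 3 to 17 mm from one of the bay's end walls, top 122 mm over the table, 62 mm over the box's rim. It tips over when it leans about 18 degrees; toppled along the bay it ends about 20 mm short of the tomato.
- carton_mid (a point): Middle of the drink carton, 59 mm from its underside: about 63 mm over the table while it stands, about 23 mm when it lies flat in the bay.
- lid (a joint): Angle of the lunch box's lid about its hinge: 0 is shut, grows as it opens, 1.57 is upright; it starts at 1.6 to 1.85, leaning a little away from the robot, and opens to 1.9 at most. A stiff hinge keeps the lid where it is left: moving it takes about 0.13 N m plus or minus up to 0.09 N m for its weight, so 1 to 2 N at the free edge.
- lid_hinge (a point): Middle of the lid's hinge line, which runs along the lunch box's y at (79, 0, 60.5) mm in its frame. The lid is a grey plate 4 mm thick, 256 mm along the hinge, reaching 154 mm from the hinge line to its free edge (a thumb tab of 11 mm more in the middle). Shut, it lies level on the rim, its top about 65 mm over the table.
- lid_edge (a point): Middle of the lid's free edge, on the outer face (the top when shut), 154 mm from the hinge line.
- bowl: Bystander: bowl, 115 mm across, 54 mm high, near the table's left end. Origin: centre of its underside.
- tin: Bystander: small food tin, 58 mm across, 72 mm high, near the table's right end. Origin: centre of its underside.
- jar: Bystander: glass jar with a screw lid, 68 mm across, 70 mm high, standing at a far corner of the table. Origin: centre of its underside.
- garlic: Bystander: garlic bulb, 54 mm across, 55 mm high, at the other far corner. Origin: centre of its underside.

How it is judged:
On the way, in this order (a step that is already met when the one before it is completed fails the run):
1. the carton lies flat on the floor of the drink bay while the lid is still open (angle between drink_carton's own z axis and vertical between 1.45 and 1.69 rad and z of carton_mid in the frame of lunch_box below 0.031 m and value of joint lid above 1.2 rad), for 0.2 s.
2. the lid is fully shut (value of joint lid below 0.05 rad), for 0.2 s.
At the end, for the whole second after the job is handed in: The carton lies flat on the floor of the drink bay (its long axis level within 0.12 rad, its middle less than 31 mm above the box's underside and between the bay's walls), at rest, and the lid is shut to within 0.05 rad (angle between drink_carton's own z axis and vertical between 1.45 and 1.69 rad and z of carton_mid in the frame of lunch_box below 0.031 m and x of carton_mid in the frame of lunch_box between -0.055 and -0.031 m and y of carton_mid in the frame of lunch_box between -0.063 and 0.063 m and linear speed of drink_carton below 0.02 m/s and value of joint lid below 0.05 rad); the robot touches nothing.
It fails at once if the carton is lifted or carried instead of pushed over (its middle more than 75 mm above the table) (height (world z) of carton_mid above 0.075 m).
It fails at once if the carton is squeezed or struck hard (over 20 N from the fingers) (contact force between the fingers and drink_carton above 20 N).
It fails at once if the bowl, the tin, the jar or the garlic is moved more than 30 mm (distance of any of bowl, tin, jar, garlic from where it was at the start of the episode above 0.03 m).
It also fails if it takes over 45 s, if anything falls off the work surface, if the arm or the gripper's body presses on something with over 40 N, if the wrist force passes 120 N, or if a joint passes its speed limit or range.

## Working session

There is one attempt and no reset: what is moved stays moved. The work goes in short steps, each a Python script; the robot and the scene stay as the last script left them, time stands still between calls to the robot, and variables do not carry over. Pictures are saved under pics/ and viewed, at most 10 in all, crops included, and the job is handed in when it is done.

```bash
mkdir -p pics; python3 - <<'E'
from workcell import *
import cv2,numpy as np
for n in("scene","top"):
    c=vision.read_camera(n);cv2.imwrite(f"pics/{n}0.png",c["frame"][:,:,::-1])
    V=np.array(c["view"]);print(n,np.round(c["intrinsics"],1).tolist(),c["dist"],np.round(-V[:3,:3].T@V[:3,3],3),np.round(V[:3,:3],2).tolist())
o=get_obs();print(o["time_s"],o["orientation"],bot.tcp_to_tips)
E
```

```text
scene [[467.4, 0.0, 313.4], [0.0, 467.4, 195.2], [0.0, 0.0, 1.0]] [-0.00329792  0.          0.          0.          0.        ] [0.211 0.705 0.727] [[-0.9, -0.44, -0.0], [-0.29, 0.59, -0.76], [0.34, -0.68, -0.66]]
top [[378.2, 0.0, 319.3], [0.0, 378.2, 200.9], [0.0, 0.0, 1.0]] [-0.04164513  0.          0.          0.          0.        ] [0.414 0.028 0.966] [[0.02, -1.0, -0.01], [-0.99, -0.02, -0.16], [0.16, 0.01, -0.99]]
0.1 [ 9.90505437e-01  1.37472050e-01 -8.38124618e-05 -6.37769802e-04] 0.017
```

View pics/scene0.png

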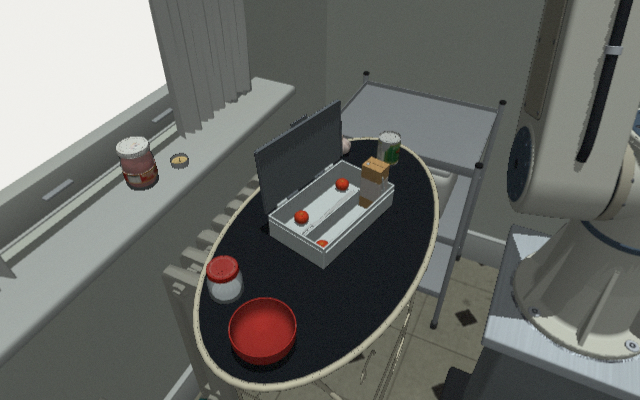

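View pics/top0.png

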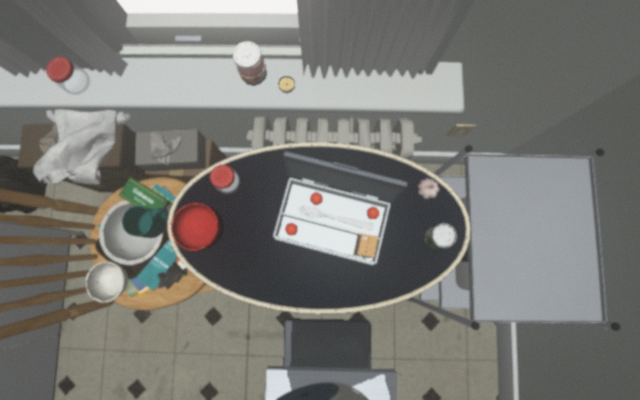

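The top view shows the box at about (333,222), turned slightly clockwise, with the carton at its right (−y) end at (368,245). The tomato is at the left end (291,229), and the lid is open behind at (345,175). Next I'll measure the box's pose.

```bash
cat >h.py <<'E'
from workcell import *
import cv2,numpy as np
def ray(c,px,z):
    V=np.array(c["view"]);R,t=V[:3,:3],V[:3,3]
    p=cv2.undistortPoints(np.float64(px).reshape(-1,1,2),np.array(c["intrinsics"]),np.array(c["dist"])).reshape(-1,2)
    d=np.c_[p,np.ones(len(p))]@R; o=-R.T@t
    return o+d*((z-o[2])/d[:,2])[:,None]
def proj(c,P):
    V=np.array(c["view"]);return cv2.projectPoints(np.float64(P).reshape(-1,1,3),cv2.Rodrigues(V[:3,:3])[0],V[:3,3],np.array(c["intrinsics"]),np.array(c["dist"]))[0].reshape(-1,2)
E
python3 - <<'E'
from h import *
c=vision.read_camera("top");f=c["frame"];hsv=cv2.cvtColor(f,cv2.COLOR_RGB2HSV)
H,S,Vv=[hsv[:,:,i].astype(int) for i in range(3)]
roi=np.zeros(H.shape,bool);roi[165:275,262:400]=1
w=((Vv>140)&(S<60)&roi).astype(np.uint8)
n,l,s,_=cv2.connectedComponentsWithStats(w);k=1+np.argmax(s[1:,4]);m=(l==k)
ys,xs=np.nonzero(m);P=ray(c,np.c_[xs,ys],0.06)[:,:2]
r=cv2.minAreaRect(np.float32(P*1000));print(r, cv2.boxPoints(r).round())
car=(H>8)&(H<25)&(S>80)&roi&(Vv>80); ys,xs=np.nonzero(car);print(len(xs))
Q=ray(c,np.c_[xs,ys],0.122)[:,:2];rc=cv2.minAreaRect(np.float32(Q*1000));print(rc)
red=((H<7)|(H>172))&(S>120)&roi
g=f.copy();g[m]=g[m]//2+np.array([0,120,0],np.uint8);g[car]=[0,0,255]
A=cv2.resize(g[155:280,255:415],None,fx=5,fy=4.8,interpolation=cv2.INTER_NEAREST)
cv2.imwrite("pics/m1.png",A[:,:,::-1])
E
```

```text
((514.2001953125, 5.4382781982421875), (255.87342834472656, 161.54966735839844), 76.6695785522461) [[ 406. -100.]
 [ 563. -138.]
 [ 622.  111.]
 [ 465.  149.]]
330
((498.4482116699219, -6.618247985839844), (195.9110870361328, 98.5700912475586), 72.80126190185547)
```

View pics/m1.png

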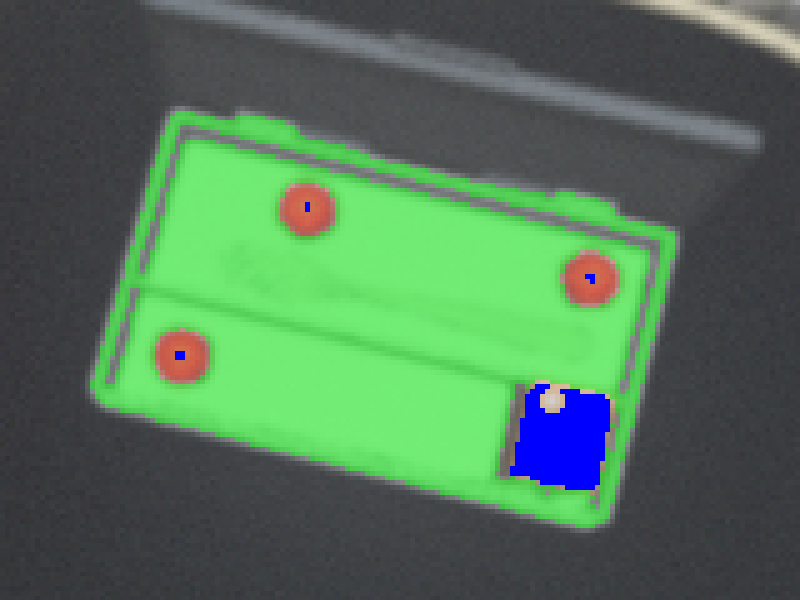

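The mask shows the box rim cleanly, plus the hinge knuckles. The carton top spans crop (510–612, 385–490), so its centre is about pixel (367.4,246). Now I'll push it over.

```bash
cat >>h.py <<'E'
yaw=np.deg2rad(-13.33);ex=np.array([np.cos(yaw),np.sin(yaw),0]);ey=np.array([-ex[1],ex[0],0])
C=np.array([.5142,.0054,0])-.0048*ex
W=lambda x,y,z:(C+x*ex+y*ey+np.array([0,0,z]))
# tool down, y_t=-ey, x_t=ex
from scipy.spatial.transform import Rotation as Rn
Q=Rn.from_matrix(np.c_[ex,-ey,[0,0,-1]]).as_quat()
T=bot.tcp_to_tips
def tip(x,y,z): return W(x,y,z+T)
E
python3 - <<'E'
from h import *
c=vision.read_camera("top")
p=ray(c,[[367.4,246],[441,236]],.122)
for q in p: d=q-C; print("carton/tin box xy",d@ex,d@ey,q)
p=ray(c,[[441,236]],.072); print("tin",p)
d=ray(c,[[367.4,246]],.122)[0]-C; cy=float(d@ey); cy=min(max(cy,-101),-87)
hand.move_gripper(0.0)
bot.reach(tip(-.043,cy/1 if abs(cy)<1 else -.16,.22),Q)
y0=-.160
bot.servo_line(tip(-.043,y0,.095),velocity=.1)
o=get_obs();f0=np.array(o["wrist_force"]);print(o["time_s"],f0,o["gripper_width"])
y=y0;con=None
while y<-.06:
    y+=.004;bot.servo_line(tip(-.043,y,.095),velocity=.035)
    f=np.array(get_obs()["wrist_force"])-f0;print(round(y,3),f.round(1)@ey)
    if con is None and abs(f@ey)>.3: con=y
    if abs(f@ey)>12: break
    if con and y>con+.052: break
bot.dwell(.3)
print(con,get_obs()["time_s"])
c=vision.read_camera("top");s=vision.read_camera("scene")
a=c["frame"][135:285,240:440];b=s["frame"][80:280,230:460]
A=np.hstack([cv2.resize(a,(400,300)),cv2.resize(b,(345,300))]);cv2.imwrite("pics/p1.png",A[:,:,::-1])
E
```

```text
carton/tin box xy -0.04028195179589539 -0.09147682862402438 [ 0.4492418  -0.07321822  0.122     ]
carton/tin box xy 0.022399960902107156 -0.24576390118435837 [ 0.47466264 -0.23780043  0.122     ]
tin [[ 0.47827185 -0.25355514  0.072     ]]
4.2833 [-0.13029874  0.08832262 -0.28075355] -0.00015378968894694603
-0.156 0.0050821242035317404
-0.152 -0.3200555359793503
-0.148 0.16139148262742795
-0.144 1.3955017743655642
-0.14 0.1664736068309597
-0.136 -0.681140799934434
-0.132 -0.48652914281031
-0.128 -0.2688615595965534
-0.124 0.06408565406536594
-0.12 -0.9117000608307596
-0.116 -0.8245584806757612
-0.112 -0.24580563350692083
-0.108 -0.22783183162082007
-0.104 -0.5146671931034743
-0.1 -0.3993875626553114
-0.096 0.4021149919308171
-0.092 -0.43025304222398136
-0.144 9.1167
```

View pics/p1.png

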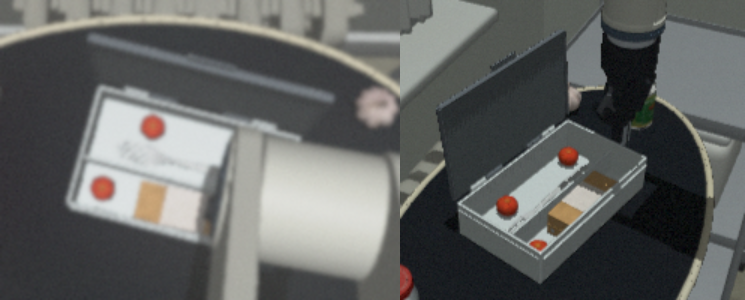

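The carton lies flat, with its end short of the tomato. I'll retreat over the lid, go down behind it, and check with a clear view.

```bash
python3 - <<'E'
from h import *
bot.servo_line(tip(-.043,-.095,.30),velocity=.25)
bot.reach(tip(.17,0,.30),Q)
bot.servo_line(tip(.17,0,.185),velocity=.12)
o=get_obs();print(o["time_s"],o["wrist_force"],o["position"]-tip(.17,0,.185))
c=vision.read_camera("top");s=vision.read_camera("scene")
a=c["frame"][135:285,240:440];b=s["frame"][80:280,230:460]
A=np.hstack([cv2.resize(a,(400,300)),cv2.resize(b,(345,300))]);cv2.imwrite("pics/p2.png",A[:,:,::-1])
E
```

```text
12.2167 [-0.13216771  0.01207204 -0.87481907] [ 5.32843986e-04 -4.60902364e-05  9.30713933e-04]
```

View pics/p2.png

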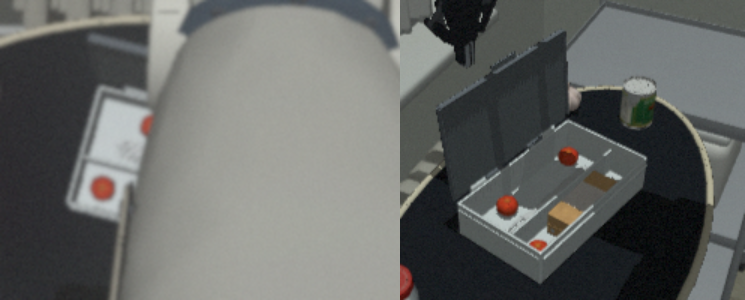

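The scene view confirms the carton is flat in the bay, with its near end at (565,220). The fingers are behind the lid at (468,55). Next I'll push the lid along its arc.

```bash
python3 - <<'E'
from h import *
r=.130
def pt(th,e=0):
    d=.0045+.011*np.sin(th)+e
    return .079-r*np.cos(th)+d*np.sin(th), .0605+r*np.sin(th)+d*np.cos(th)
f0=np.array(get_obs()["wrist_force"])
x,z=pt(1.57)
bot.servo_line(tip(x,0,.185),velocity=.05)
print((np.array(get_obs()["wrist_force"])-f0).round(1))
for th in np.linspace(1.5,0,16):
    x,z=pt(th,-.001 if th<.3 else 0); bot.servo_line(tip(x,0,z),velocity=.06)
    f=np.array(get_obs()["wrist_force"])-f0;print(round(th,2),f.round(1))
    if np.linalg.norm(f)>25: print("stop");break
while abs(f[2])<12 and z>.0595:
    z-=.001;bot.servo_line(tip(x,0,z),velocity=.02)
    f=np.array(get_obs()["wrist_force"])-f0;print("press",round(z,4),f.round(1))
bot.dwell(.3);o=get_obs();print(o["time_s"],o["position"][2]-T)
bot.servo_line(tip(x,0,z+.12),velocity=.15)
bot.reach(tip(-.1,-.25,.25),Q)
c=vision.read_camera("top");s=vision.read_camera("scene")
a=c["frame"][135:285,240:440];b=s["frame"][80:280,230:460]
A=np.hstack([cv2.resize(a,(400,300)),cv2.resize(b,(345,300))]);cv2.imwrite("pics/p3.png",A[:,:,::-1])
print(get_obs()["time_s"])
E
```

```text
[ 1.5 -0.4  0.3]
1.5 [ 0.5 -1.1 -0.6]
1.4 [ 0.1 -1.4  0.3]
1.3 [-0.8 -1.3 -0. ]
1.2 [ 0.6 -0.7  0.1]
1.1 [ 0.6 -0.8  0.3]
1.0 [ 0.7 -0.2 -0.2]
0.9 [-1.  -0.6  0.1]
0.8 [ 0.2 -1.5  0.4]
0.7 [ 0.7 -0.9  0.5]
0.6 [ 0.2 -1.4  0.1]
0.5 [ 0.2 -1.   0.2]
0.4 [ 0.9 -1.3  1.2]
0.3 [ 0.1 -1.8  0.6]
0.2 [-0.2 -0.8  1.6]
0.1 [ 0.3 -1.5  0.7]
0.0 [-1.5 -1.9 12.3]
20.3167 0.06436105378331909
22.3917
```

View pics/p3.png

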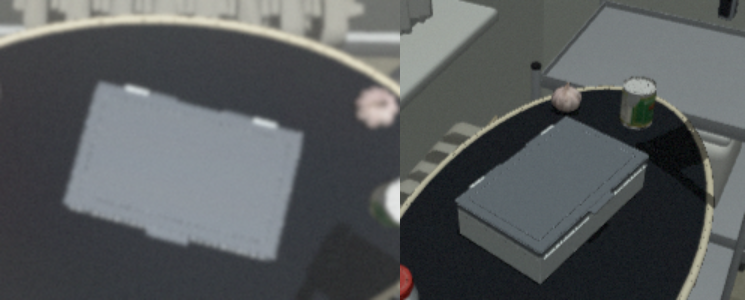

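The lid lies level on the rim: contact was firm at 64 mm height with 12 N. The garlic and tin are in place, and the arm is clear.

```bash
python3 -c "
from workcell import *
print(hand_in())"
```

```text
the job is handed in; nothing more can be done
None
```

The carton was pushed over and lies flat in the drink bay, the lid is shut, and the job was handed in at about 22 s with the arm clear; `hand_in()` returned no verdict.

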